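Set out a slide-staining line at the microscope bench

TASK

Set out the slide-staining line along the row of three coasters: stand the amber bottle in the middle of the coaster next to the blue slide box, the green bottle in the middle of the coaster farthest from the slide box, and the white staining pot on the coaster between them, also in the middle, whatever colours those coasters have. Put the round dish flat on top of the slide box, in the middle. Keep everything upright and leave the empty beaker where it stands.

Things in the scene. Friction and masses are not known exactly. Their poses are not given: they have to be found in the camera images.
- amber_bottle: Round amber-brown glass bottle with a paper band and a black cap: straight body 40 mm across from its foot to 58 mm up, then a shoulder and a cap 24 mm across, 83 mm tall in all; about 0.12 kg, loose. Origin: centre of its underside, z up.
- green_bottle: Round green glass bottle with a paper band and a white cap: straight body 40 mm across from its foot to 58 mm up, then a shoulder and a cap 24 mm across, 83 mm tall in all; about 0.12 kg, loose. Origin: centre of its underside, z up.
- staining_pot: White ceramic rectangular staining pot with a smaller red lid, 36 x 24 mm, that does not come off: 50 mm along its x, 38 mm along its y, 61 mm to the top of the lid; a red lid knob 20 x 8 x 12 mm brings it to 73 mm; about 0.16 kg, loose. Origin: centre of its underside, z up.
- dish: Flat round closed culture dish, white sides and rim with a pink top, 55 mm across, 16 mm tall, about 0.04 kg, loose. Origin: centre of its underside, z up.
- slide_box: Closed blue slide box, 85 mm along its x, 70 mm along its y, 35 mm tall, standing on the 3 mm steel sheet, so its flat top is 38 mm above the bench; fixed. It stands at one end of the row of coasters, left or right, about 100 mm from the nearest coaster. Origin: centre of its underside, z up.
- vial_rack: Grey block 85 x 70 x 35 mm with six short red and white vial caps rising 12 mm above it, at the other end of the row, on the 3 mm sheet; fixed, not used. Origin: centre of its underside, z up.
- beaker: Empty open glass beaker, 54 mm across the rim, 65 mm tall, loose, among the things to be moved; to be left alone. Origin: centre of its underside, z up.
- coaster_black: Black round coaster, 76 mm across, 4 mm thick, lying on a 3 mm steel sheet, so its top is 7 mm above the bench; fixed. One of three in a row, about 100 mm apart, whose order in the row changes from start to start; its colour says nothing about what goes on it. Origin: centre of its underside, z up.
- coaster_white: White round coaster, 76 mm across, 4 mm thick, lying on a 3 mm steel sheet, so its top is 7 mm above the bench; fixed. One of three in a row, about 100 mm apart, whose order in the row changes from start to start; its colour says nothing about what goes on it. Origin: centre of its underside, z up.
- coaster_yellow: Yellow round coaster, 76 mm across, 4 mm thick, lying on a 3 mm steel sheet, so its top is 7 mm above the bench; fixed. One of three in a row, about 100 mm apart, whose order in the row changes from start to start; its colour says nothing about what goes on it. Origin: centre of its underside, z up.
There are look-alikes about, which are no part of the job. What is shaped like the amber_bottle but yellow is not meant. Leave any purple or yellow look-alike of the staining_pot alone.

How it is judged (in metres and radians):
At the end, for the whole second after the job is handed in: Amber bottle on the coaster next to the slide box, pot on the middle one, green bottle on the farthest, each within 15 mm of its centre; dish flat on the box within 15 mm of its centre; all upright (0.1 rad), released, at rest; beaker within 30 mm of its start (((horizontal distance between amber_bottle and coaster_black below 0.015 m and z of amber_bottle in the frame of coaster_black between 0.001 and 0.009 m) or (horizontal distance between amber_bottle and coaster_white below 0.015 m and z of amber_bottle in the frame of coaster_white between 0.001 and 0.009 m) or (horizontal distance between amber_bottle and coaster_yellow below 0.015 m and z of amber_bottle in the frame of coaster_yellow between 0.001 and 0.009 m)) and horizontal distance between amber_bottle and slide_box below 0.15 m and ((horizontal distance between staining_pot and coaster_black below 0.015 m and z of staining_pot in the frame of coaster_black between 0.001 and 0.009 m) or (horizontal distance between staining_pot and coaster_white below 0.015 m and z of staining_pot in the frame of coaster_white between 0.001 and 0.009 m) or (horizontal distance between staining_pot and coaster_yellow below 0.015 m and z of staining_pot in the frame of coaster_yellow between 0.001 and 0.009 m)) and horizontal distance between staining_pot and slide_box between 0.15 and 0.25 m and ((horizontal distance between green_bottle and coaster_black below 0.015 m and z of green_bottle in the frame of coaster_black between 0.001 and 0.009 m) or (horizontal distance between green_bottle and coaster_white below 0.015 m and z of green_bottle in the frame of coaster_white between 0.001 and 0.009 m) or (horizontal distance between green_bottle and coaster_yellow below 0.015 m and z of green_bottle in the frame of coaster_yellow between 0.001 and 0.009 m)) and horizontal distance between green_bottle and slide_box above 0.25 m and horizontal distance between dish and slide_box below 0.015 m and z of dish in the frame of slide_box between 0.032 and 0.039 m and angle between each of amber_bottle, green_bottle, staining_pot, dish's own z axis and vertical below 0.1 rad and linear speed of each of amber_bottle, green_bottle, staining_pot, dish below 0.02 m/s and angular speed of each of amber_bottle, green_bottle, staining_pot, dish below 0.3 rad/s and distance of beaker from where it was at the start of the episode below 0.03 m); the robot touches nothing.
It fails at once if the beaker is pushed more than 30 mm or tipped over (distance of beaker from where it was at the start of the episode above 0.03 m or angle between beaker's own z axis and vertical above 0.5 rad).
It fails at once if a bottle, the pot or the dish is tipped over (angle between any of amber_bottle, green_bottle, staining_pot, dish's own z axis and vertical above 1 rad).
It also fails if it takes over 104 s, if anything falls off the work surface, if the arm or the gripper's body presses on something with over 40 N, if the wrist force passes 120 N, or if a joint passes its speed limit or range.

ROBOT

A 6-joint arm with a two-finger parallel gripper is mounted at the origin on the work surface. World frame = base frame: x ahead of the robot, y to its left, z up, the work surface at z = 0. Lengths are in mm, angles in rad, forces in N, time in s.
With the tool pointing down it reaches from about 350 to 775 mm from the base axis. Payload 7.3 kg.
Tool frame: the origin (TCP) lies on the centre line of the jaws, within the pads' length; the fingertips stand 22 mm ahead of it and the grasp point (between the pads) lies 3 mm ahead of it; z points along the fingers, y is the direction in which the jaws open and shut (so a half turn about z gives the same grasp; the last joint's range is limited). The gripper opens to 92 mm and grips with 3 to 60 N. Pads are 19 mm wide; open, the fingers measure 130 mm over their backs; the gripper's body (75 mm by 190 mm) begins 47 mm behind the grasp point.
Start: joints at [1.14, 0.342, 1.524, -0, 1.275, -0.146], TCP at [147.491, 503.874, 248.741] pointing down, gripper open.
Joint ranges: [-2.53, 2.53], [-0.77, 2.02], [0.04, 2.7], [-1, 4.14], [0.28, 2.66], [-3.11, 3.11]. Speed limits (rad/s): [2.57, 2.57, 3.14, 3.14, 3.14, 3.14].

INTERFACE

Orientations are given as [roll, pitch, yaw] about the fixed x, y, z axes, in that order (R = Rz(yaw) Ry(pitch) Rx(roll)).
In Python, from plant import get_obs, capture, bot, spot_in gives the robot as it stands.
- The arm moves only by the shell command python3 -m handwheel 'ROWS' [OPENING]. ROWS is JSON, a list of rows, each a list of 2 entries, a list of its own where there are three numbers: the shift along the world's x, y, z in mm, then the turn, a rotation vector about the world's x, y, z in rad. In form: [[[x, y, z], [wx, wy, wz]], ...]. A call has 1 to 12 rows; each row shifts and turns the commanded pose from where the row before left it; what a row does not reach is not made up. A row lasts 1/8 s, in which the tool goes at most 62.5 mm and 10.7 degrees, less where a joint would pass 70% of its speed; a pose out of reach is approached as far as the arm can. A call is refused whole if a number of a shift passes 62.5 or a number of a turn 0.188, either way. A call with a gripper value outside its range is refused whole. OPENING is the closure, from 0 (fully open) to 1 (shut), set as the call begins (- or left out, the last holds). The fingers move at their own pace and stop on an object; the grip force is fixed at half the most. Time passes only in rows, so rows that do not move let the fingers close. It gives the time, the measured TCP pose, the force and the opening at its end, in the units of the state.
- get_obs(): the state, without advancing time (a new reading comes with each control period).
- capture(name): name is "scene" or "top" or "wrist"; returns a dict with "img" (384x512x3 uint8, red, green, blue), "fx", "fy", "cx", "cy" (pixels), "cam_to_world" (4x4, takes a point from camera to world coordinates). Camera axes: x right, y up, looking along -z (the intrinsics and any distortion apply to the point x, -y, -z); pixel columns grow to the right and rows downward; lengths in mm; the calibration is good to about 2 mm. A picture is of the moment at which its call begins. There is no depth.
- bot.close_job(): hands the job in, once; it reports no verdict.
Trained networks look in the newest picture that a camera, given by its name, has taken for a name from the list of things; names that differ only in an ending like _2 or _b are one class to them, and where a whole thing is asked for, a point or a joint stands for the part that bears it (a point fixed in the world has none). Each returns a list of dicts, best first, with "score" (0 to 1); they miss things now and then, are a little off and sometimes report something else, mostly with a low value. They report only what shows in the picture. A call takes as long as a camera call. They do not tell look-alikes from the thing itself.
- spot_in(thing, camera): "xyz" ([x, y, z] in mm, in the coordinates of the camera as it stood for that picture, good to about 4 mm: the middle of the surface that is visible of it).
The state is a dict: "time": time; "joint_positions": joint angles; "dq": joint speeds; "tau": joint torques, N m; "tool_pos": TCP position; "tcp_rot": TCP orientation; "contact_force": force on the tool from outside, world axes, zero at the start; "moment": the same for the moment, N m; "grip_width": finger opening in mm.
Only numpy, scipy, OpenCV 4.12 (cv2) and the standard library are available. Lean on these libraries where they do the work, as an engineer would, in place of code of your own. Each camera call takes 0.05 s, during which the arm holds its last target. There are 200 camera calls.

## Working session

There is one attempt and no reset: what is moved stays moved. The work goes in short steps, Python scripts to look and compute and a shell command to move; the robot and the scene stay as the last step left them, time stands still between calls to the robot, and variables do not carry over. Pictures are saved under pics/ and viewed, about 12 in all and at most 16, crops included, and the job is handed in when it is done.

```bash
mkdir -p pics; ls; cat > h.py <<'E'
from plant import get_obs, capture, bot, spot_in
import numpy as np, cv2
def snap(cam,name=None):
    c=capture(cam)
    if name: cv2.imwrite('pics/'+name,cv2.cvtColor(c['img'],cv2.COLOR_RGB2BGR))
    return c
def w(c,p): return (np.array(c['cam_to_world'])@np.r_[p,1])[:3]
def pix(c,P):
    q=np.linalg.inv(np.array(c['cam_to_world']))@np.r_[P,1]
    return c['cx']+c['fx']*q[0]/-q[2], c['cy']-c['fy']*q[1]/-q[2]
def ray(c,u,v,z):
    T=np.array(c['cam_to_world']); d=T[:3,:3]@np.array([(u-c['cx'])/c['fx'],-(v-c['cy'])/c['fy'],-1]); o=T[:3,3]
    return o+d*(z-o[2])/d[2]
E
python3 - <<'E'
from h import *
np.set_printoptions(precision=1,suppress=True)
o=get_obs();print({k:np.round(v,3) for k,v in o.items()})
for cam in ['top','scene']:
    c=snap(cam,cam+'0.png'); print(cam,[k for k in c],np.array(c['cam_to_world']))
    for t in 'amber_bottle green_bottle staining_pot dish slide_box vial_rack beaker coaster_black coaster_white coaster_yellow'.split():
        for r in spot_in(t,cam):
            P=w(c,r['xyz']); print(t,round(r['score'],2),P,np.array(pix(c,P)))
a=cv2.imread('pics/top0.png');b=cv2.imread('pics/scene0.png')
E
```

```text
pics
{'time': np.float64(0.0), 'joint_positions': array([ 1.1,  0.3,  1.5,  0. ,  1.3, -0.1]), 'dq': array([-0., -0., -0.,  0.,  0.,  0.]), 'tau': array([ -0. , -43.1, -24.4,   0.1,   0.1,  -0. ]), 'tool_pos': array([147.3, 503.5, 248.1]), 'tcp_rot': array([-3.1, -0. ,  2.9]), 'contact_force': array([ 0.4,  0.5, -0. ]), 'moment': array([-0., -0., -0.]), 'grip_width': np.float64(91.276)}
top ['img', 'fx', 'fy', 'cx', 'cy', 'cam_to_world'] [[ -0.    1.   -0.1 383.8]
 [ -1.   -0.   -0.  -47. ]
 [ -0.    0.1   1.  917.1]
 [  0.    0.    0.    1. ]]
amber_bottle 0.74 [470.9 -11.5  63.2] [237.9 198.4]
amber_bottle 0.72 [400.  -47.9  58.1] [256.7 233. ]
green_bottle 0.81 [449.2 286.2  61.2] [ 92.3 212.9]
green_bottle 0.32 [ 450.4 -289.2   52.2] [373.7 205.4]
green_bottle 0.23 [617.7 -20.    9.7] [241.4 134.5]
staining_pot 0.9 [ 353.  -307.5   57.7] [386.5 253.3]
staining_pot 0.85 [ 450.9 -291.1   51.9] [374.5 205.1]
staining_pot 0.63 [ 441.4 -381.2   53.3] [419.2 208.6]
dish 0.68 [ 468.8 -162.6   13.2] [309.2 199.9]
slide_box 0.65 [620.7 180.   33.9] [148.2 132.9]
vial_rack 0.96 [ 620.9 -21
[... 752 characters left out ...]
6.4 -397.9   41.7] [ 98.  248.2]
staining_pot 0.63 [ 364.5 -319.1   41.9] [111.6 208.8]
staining_pot 0.59 [ 461.  -300.    41.5] [145.1 226.6]
dish 0.81 [ 475.5 -170.5   13.8] [203.2 213.5]
dish 0.65 [625.1  73.    5.6] [331.2 200.6]
slide_box 0.94 [634.3 163.8  36.1] [361.  175.6]
slide_box 0.3 [626.8  75.    3. ] [332.3 201.5]
vial_rack 0.64 [ 643.8 -231.3   33.6] [232.6 259.7]
beaker 0.75 [450.6 151.3  44.9] [298.8 145.3]
coaster_black 0.7 [626.4  75.3   7. ] [332.4 199.9]
coaster_black 0.31 [466.3 279.8  42.8] [336.6 131.6]
coaster_white 0.94 [ 635.  -125.2   10.5] [270.8 240.9]
coaster_yellow 0.91 [619.6 -26.3   4.5] [299.  218.7]
coaster_yellow 0.29 [ 462.7 -298.2   38.2] [146.5 227.9]
```

View pics/top0.png

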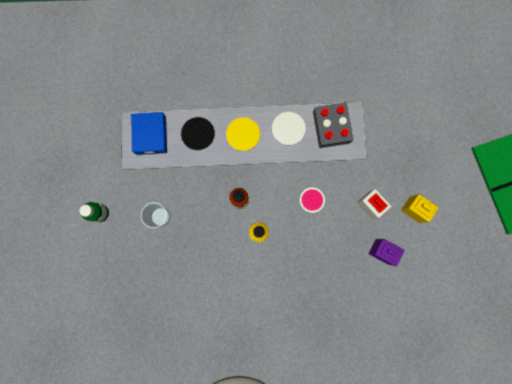

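View pics/scene0.png

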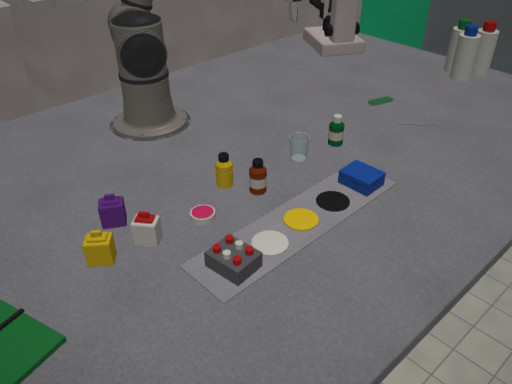

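The top view shows the slide box at (148,132), then the black coaster (198,134), yellow (242,134), white (288,128) and the rack at (332,125).
- **Amber bottle candidates:** (238,198) is brown and fits. (259,232) is yellow, so it is the look-alike.
- **Pot candidates:** (376,204) is white with a red lid and fits. (421,208) is yellow and (387,252) is purple, so both are look-alikes.

Next I'll confirm this in one enlarged crop and measure the colour blobs.

```bash
python3 - <<'E'
from h import *
np.set_printoptions(precision=1,suppress=True)
c=snap('top'); im=c['img']; hsv=cv2.cvtColor(im,cv2.COLOR_RGB2HSV)
H,S,V=[hsv[...,i].astype(int) for i in range(3)]
M={'black':(V<60,(198,134),7),'yellow':((abs(H-26)<8)&(S>150),(242,134),7),'white':((S<60)&(V>190),(288,128),7),'box':((abs(H-112)<10)&(S>150),(148,132),38),
'potlid':(((H<8)|(H>172))&(S>150)&(V>110),(377,203),61),'dish':((abs(H-172)<10)&(S>120)&(V>120),(312,200),16),'pot':((S<60)&(V>185)|((H<8)|(H>172))&(S>150)&(V>110),(377,203),56),
'ambercap':(V<50,(238,197),83),'greencap':((S<70)&(V>170),(85,211),83),'amber':((S>120)&((H<14)|(H>172))|(V<50),(238,197),60)}
for k,(m,(u,v),z) in M.items():
    n,l,st,ce=cv2.connectedComponentsWithStats(m.astype(np.uint8))
    i=min((i for i in range(1,n) if st[i,4]>12),key=lambda i:np.hypot(*(ce[i]-(u,v))))
    pts=np.argwhere(l==i)[:,::-1].astype(np.float32); W=np.array([ray(c,a,b,z)[:2] for a,b in pts],np.float32)
    r=cv2.minAreaRect(W); print(k,st[i],ce[i],'mean',W.mean(0),'rect',np.round(r[0],1),np.round(r[1],1),round(r[2],1))
cr=im[170:275,60:445]; cv2.imwrite('pics/crop.png',cv2.cvtColor(cv2.resize(cr,None,fx=2.07,fy=2.07,interpolation=2),cv2.COLOR_RGB2BGR))
print(get_obs()['tcp_rot'])
E
```

```text
black [181 118  33  32 826] [197.4 133.2] mean [624.2  77.4] rect [623.6  78.4] [71.1 70.4] 88.4
yellow [226 118  34  33 876] [242.6 133.6] mean [620.5 -22.6] rect [619.7 -22.3] [73.1 72.5] 88.4
white [272 112  34  33 886] [288.1 128. ] mean [ 630.5 -123.6] rect [ 630.5 -124.4] [73.  72.7] 88.4
box [ 131  112   36   42 1338] [148.4 132.5] mean [620.4 178.5] rect [619.8 178.5] [88.8 73.2] 2.3
potlid [369 194  18  19 182] [377.4 202.7] mean [ 455.  -294.6] rect [ 455.  -294.3] [33.9 21.9] 42.2
dish [302 190  21  20 347] [311.9 199.5] mean [ 469.2 -168.1] rect [ 469.3 -168.3] [43.  40.9] 88.5
pot [363 190  28  27 366] [376.4 203.1] mean [ 454.6 -293.9] rect [ 454.7 -294.3] [47.8 35.7] 39.8
ambercap [233 190  11  12  98] [238.2 195.6] mean [474.5 -13.1] rect [474.7 -12.6] [19.9 22. ] 88.7
greencap [ 79 205  12  12 107] [ 84.6 210.1] mean [453.6 293.2] rect [453.7 293.4] [21.7 20.6] 45.0
amber [230 188  18  19 275] [238.5 196.9] mean [474.3 -12.7] rect [474.2 -12.6] [34.8 37. ] 88.7
[3.1 0.  2.9]
```

View pics/crop.png

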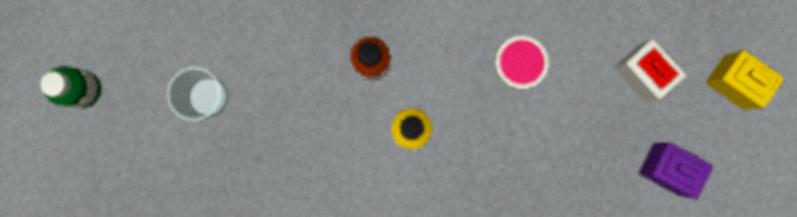

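The crop confirms three of the targets: the brown bottle with the black cap (370,55), the white pot with the red lid (655,68) and the green bottle (65,87). The measured sizes match the descriptions. I'll start with the green bottle, jaws along world x.

```bash
python3 -m handwheel '[[[38.3,-26.3,-8],[0,0,-0.161]],[[38.3,-26.3,-8],[0,0,-0.161]],[[38.3,-26.3,-8],[0,0,-0.161]],[[38.3,-26.3,-8],[0,0,-0.161]],[[38.3,-26.3,-8],[0,0,-0.161]],[[38.3,-26.3,-8],[0,0,-0.161]],[[38.3,-26.3,-8],[0,0,-0.161]],[[38.3,-26.3,-8],[0,0,-0.161]],[[0,0,0],[0,0,0]],[[0,0,0],[0,0,0]]]' 0
python3 - <<'E'
from h import *
np.set_printoptions(precision=2,suppress=True)
c=snap('wrist','w1.png'); print(np.array(c['cam_to_world']), c['fx'])
o=get_obs();print(o['tool_pos'],o['tcp_rot'],o['joint_positions'])
for r in spot_in('green_bottle','wrist'):
    P=w(c,r['xyz']);print(r['score'],P,pix(c,P))
print(pix(c,(453.6,293.3,83)))
E
```

```text
time: 2.4
tool_pos: [453.5, 293.6, 184.7]
tcp_rot: [-3.141, -0.0, 1.57]
contact_force: [-0.4, -0.1, 0.1]
grip_width: 91.6
[[  1.     0.     0.   453.8 ]
 [ -0.     0.96   0.28 369.41]
 [ -0.    -0.28   0.96 320.64]
 [  0.     0.     0.     1.  ]] 305.5202447049648
[453.15 294.   184.87] [-3.14 -0.    1.57] [0.43 0.43 1.58 0.   1.14 0.43]
0.59 [455.57 302.3   63.58] (np.float64(258.8668284088958), np.float64(185.99747324361232))
(np.float64(256.60626693711373), np.float64(202.6863130038117))
```

View pics/w1.png

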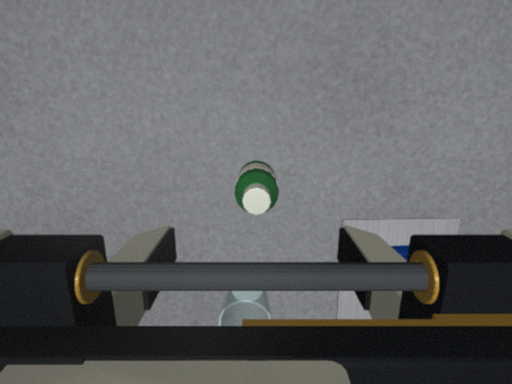

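The cap shows at (257,201) against a predicted (256.6,202.7), so the top-view measurement holds. I'll go down and grip.

```bash
python3 -m handwheel '[[[0,0,-35],[0,0,0]],[[0,0,-35],[0,0,0]],[[0,0,-35],[0,0,0]],[[0,0,-22],[0,0,0]],[[0,0,-11.7],[0,0,0]],[[0,0,0],[0,0,0]],[[0,0,0],[0,0,0]]]' 0 && python3 -m handwheel '[[[0,0,0],[0,0,0]],[[0,0,0],[0,0,0]],[[0,0,0],[0,0,0]],[[0,0,0],[0,0,0]],[[0,0,0],[0,0,0]],[[0,0,0],[0,0,0]]]' 1
```

```text
time: 3.38
tool_pos: [454.3, 294.0, 47.1]
tcp_rot: [3.14, -0.001, 1.569]
contact_force: [-0.2, -0.0, 0.2]
grip_width: 91.5
time: 4.12
tool_pos: [453.8, 293.5, 46.0]
tcp_rot: [-3.141, 0.0, 1.569]
contact_force: [-0.3, -0.9, 0.9]
grip_width: 39.4
```

```bash
python3 -m handwheel '[[[0,0,15],[0,0,0]],[[0,0,35],[0,0,0]],[[0,0,40],[0,0,0]],[[0,0,30],[0,0,0]],[[7,-17,0],[0,0,0]],[[14,-34,0],[0,0,0]],[[18,-42.5,0],[0,0,0]],[[18,-42.5,0],[0,0,0]],[[18,-42.5,0],[0,0,0]],[[18,-42.5,0],[0,0,0]],[[18,-42.5,0],[0,0,0]],[[18,-42.5,0],[0,0,0]]]' 1 && python3 -m handwheel '[[[18,-42.5,0],[0,0,0]],[[18,-42.5,0],[0,0,0]],[[8,-19,-20],[0,0,0]],[[4,-8,-35],[0,0,0]],[[0,0,-30],[0,0,0]],[[0,0,-15],[0,0,0]],[[0,0,0],[0,0,0]],[[0,0,0],[0,0,0]]]' 1
```

```text
time: 5.62
tool_pos: [582.5, -15.0, 164.8]
tcp_rot: [-3.139, -0.0, 1.568]
contact_force: [0.4, -0.2, -1.2]
grip_width: 39.3
time: 6.62
tool_pos: [631.5, -124.8, 67.2]
tcp_rot: [3.14, 0.001, 1.569]
contact_force: [-0.2, 0.1, -1.5]
grip_width: 39.1
```

```bash
python3 -m handwheel '[[[0,0,-6],[0,0,0]],[[0,0,-4],[0,0,0]],[[0,0,-2],[0,0,0]],[[0,0,-1],[0,0,0]],[[0,0,0],[0,0,0]],[[0,0,0],[0,0,0]]]' 1 && python3 -m handwheel '[[[0,0,0],[0,0,0]],[[0,0,0],[0,0,0]],[[0,0,0],[0,0,0]],[[0,0,0],[0,0,0]],[[0,0,0],[0,0,0]]]' 0
```

```text
time: 7.38
tool_pos: [631.0, -124.5, 53.1]
tcp_rot: [3.141, 0.0, 1.569]
contact_force: [0.1, -0.2, -1.1]
grip_width: 39.4
time: 8.0
tool_pos: [630.9, -124.5, 53.1]
tcp_rot: [3.141, 0.0, 1.569]
contact_force: [-0.2, 0.1, 0.6]
grip_width: 84.7
```

```bash
python3 -m handwheel '[[[0,0,25],[0,0,0]],[[0,0,50],[0,0,0]],[[0,0,40],[0,0,0]],[[-15,-14.5,16],[0,0,-0.055]],[[-29,-28,0],[0,0,-0.15]],[[-29,-28,0],[0,0,-0.15]],[[-29,-28,0],[0,0,-0.15]],[[-29,-28,0],[0,0,-0.15]],[[-29,-28,0],[0,0,-0.15]],[[-16,-15.2,0],[0,0,-0.05]],[[0,0,0],[0,0,0]],[[0,0,0],[0,0,0]]]' 0
python3 - <<'E'
from h import *
np.set_printoptions(precision=2,suppress=True)
c=snap('wrist','w2.png'); o=get_obs();print(o['tool_pos'],o['tcp_rot'])
for r in spot_in('staining_pot','wrist'):
    P=w(c,r['xyz']);print(r['score'],P,pix(c,P))
print(pix(c,(455,-294.3,61)),pix(c,(455,-294.3,73)))
E
```

```text
time: 9.5
tool_pos: [454.4, -293.9, 183.4]
tcp_rot: [-3.14, -0.0, 0.713]
contact_force: [0.5, -0.2, 0.6]
grip_width: 91.9
[ 454.83 -293.74  183.55] [-3.14 -0.    0.71]
0.88 [ 452.17 -367.     51.55] (np.float64(313.91286381141373), np.float64(241.72549318176294))
0.61 [ 460.45 -294.56   58.66] (np.float64(262.6678470918843), np.float64(189.5183850603667))
0.56 [ 370.99 -301.55   39.74] (np.float64(209.21192109981334), np.float64(253.58814485479564))
(np.float64(258.4196114103628), np.float64(194.54968509806125)) (np.float64(258.49248573453053), np.float64(198.52991963206358))
```

View pics/w2.png

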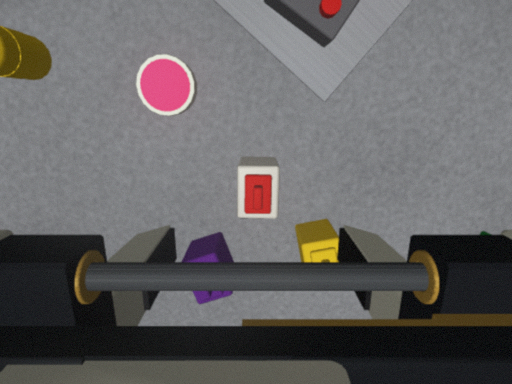

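The pot's lid shows at (258,194), as predicted, and its short side lies across the jaws. The look-alikes are clear of the fingers.

```bash
python3 -m handwheel '[[[0,0,-35],[0,0,0]],[[0,0,-40],[0,0,0]],[[0,0,-40],[0,0,0]],[[0,0,-20],[0,0,0]],[[0,0,-10],[0,0,0]],[[0,0,0],[0,0,0]],[[0,0,0],[0,0,0]]]' 0 && python3 -m handwheel '[[[0,0,0],[0,0,0]],[[0,0,0],[0,0,0]],[[0,0,0],[0,0,0]],[[0,0,0],[0,0,0]],[[0,0,0],[0,0,0]],[[0,0,0],[0,0,0]]]' 1
```

```text
time: 10.48
tool_pos: [455.5, -294.5, 40.0]
tcp_rot: [3.14, -0.0, 0.714]
contact_force: [0.6, 0.4, -0.1]
grip_width: 91.7
time: 11.22
tool_pos: [454.9, -294.3, 39.1]
tcp_rot: [3.141, -0.0, 0.714]
contact_force: [0.2, 0.2, 0.3]
grip_width: 38.0
```

```bash
python3 -m handwheel '[[[0,0,15],[0,0,0]],[[0,0,35],[0,0,0]],[[0,0,45],[0,0,0]],[[0,0,30],[0,0,0]],[[10.3,17,0],[0,0,0.053]],[[20.7,34,0],[0,0,0.107]],[[20.7,34,0],[0,0,0.107]],[[20.7,34,0],[0,0,0.107]],[[20.7,34,0],[0,0,0.107]],[[20.7,34,0],[0,0,0.107]],[[20.7,34,0],[0,0,0.107]],[[20.7,34,0],[0,0,0.107]]]' 1 && python3 -m handwheel '[[[10.3,17,0],[0,0,0.053]],[[0,0,-25],[0,0,0]],[[0,0,-45],[0,0,0]],[[0,0,-28],[0,0,0]],[[0,0,-8],[0,0,0]],[[0,0,0],[0,0,0]],[[0,0,0],[0,0,0]]]' 1
```

```text
time: 12.72
tool_pos: [609.8, -36.6, 162.5]
tcp_rot: [-3.139, -0.001, 1.522]
contact_force: [-0.3, -0.3, -2.5]
grip_width: 38.0
time: 13.6
tool_pos: [621.2, -22.4, 59.5]
tcp_rot: [3.139, 0.0, 1.569]
contact_force: [-0.1, -0.5, -1.9]
grip_width: 38.0
```

```bash
python3 -m handwheel '[[[0,0,-6],[0,0,0]],[[0,0,-4],[0,0,0]],[[0,0,-1.5],[0,0,0]],[[0,0,-0.7],[0,0,0]],[[0,0,0],[0,0,0]],[[0,0,0],[0,0,0]]]' 1 && python3 -m handwheel '[[[0,0,0],[0,0,0]],[[0,0,0],[0,0,0]],[[0,0,0],[0,0,0]],[[0,0,0],[0,0,0]],[[0,0,0],[0,0,0]]]' 0
```

```text
time: 14.35
tool_pos: [620.3, -22.2, 46.0]
tcp_rot: [-3.142, 0.0, 1.569]
contact_force: [-2.1, 0.6, 2.4]
grip_width: 37.8
time: 14.98
tool_pos: [620.4, -22.2, 45.8]
tcp_rot: [3.141, 0.0, 1.569]
contact_force: [-0.7, -0.4, -0.6]
grip_width: 83.3
```

```bash
python3 -m handwheel '[[[0,0,25],[0,0,0]],[[0,0,55],[0,0,0]],[[0,0,50],[0,0,0]],[[-14.6,0.95,0],[0,0,-0.085]],[[-29.2,1.9,0],[0,0,-0.15]],[[-29.2,1.9,0],[0,0,-0.15]],[[-29.2,1.9,0],[0,0,-0.15]],[[-29.2,1.9,0],[0,0,-0.15]],[[-14.5,0.95,0],[0,0,-0.1]],[[0,0,0],[0,0,0]],[[0,0,0],[0,0,0]]]' 0
python3 - <<'E'
from h import *
c=snap('wrist','w3.png'); o=get_obs();print(o['tool_pos'],o['tcp_rot'])
print(pix(c,(474.5,-12.8,83)))
im=c['img'];m=(im.max(2)<50).astype(np.uint8)
n,l,st,ce=cv2.connectedComponentsWithStats(m[120:235,200:320]);print([(s[4],e+[200,120]) for s,e in zip(st,ce) if s[4]>50])
E
```

```text
time: 16.35
tool_pos: [475.3, -12.9, 176.1]
tcp_rot: [3.141, -0.001, 0.786]
contact_force: [0.8, -0.3, -0.3]
grip_width: 91.6
[475.27586269 -12.87137223 175.9319998 ] [ 3.14087967e+00 -4.20323118e-04  7.85321278e-01]
(np.float64(256.68969463288903), np.float64(205.95463851210485))
[(np.int32(13104), array([259.72847985, 175.69772589])), (np.int32(696), array([255.19827586, 201.51867816]))]
```

View pics/w3.png

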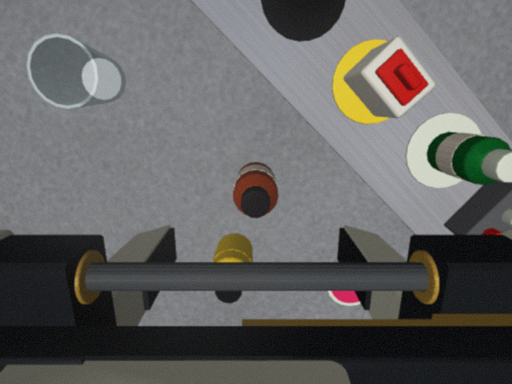

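The brown bottle with the black cap shows at (256,201), within 2 mm of the prediction. The pot and green bottle stand on their coasters.

```bash
python3 -m handwheel '[[[0,0,-35],[0,0,0]],[[0,0,-40],[0,0,0]],[[0,0,-35],[0,0,0]],[[0,0,-15],[0,0,0]],[[0,0,-5],[0,0,0]],[[0,0,0],[0,0,0]],[[0,0,0],[0,0,0]]]' 0 && python3 -m handwheel '[[[0,0,0],[0,0,0]],[[0,0,0],[0,0,0]],[[0,0,0],[0,0,0]],[[0,0,0],[0,0,0]],[[0,0,0],[0,0,0]],[[0,0,0],[0,0,0]]]' 1
```

```text
time: 17.27
tool_pos: [475.2, -12.8, 46.6]
tcp_rot: [3.14, -0.001, 0.784]
contact_force: [0.3, -0.0, 0.3]
grip_width: 91.6
time: 18.02
tool_pos: [474.5, -12.7, 45.8]
tcp_rot: [3.142, 0.0, 0.784]
contact_force: [-0.4, 0.1, 0.8]
grip_width: 39.6
```

```bash
python3 -m handwheel '[[[0,0,15],[0,0,0]],[[0,0,35],[0,0,0]],[[0,0,40],[0,0,0]],[[0,0,30],[0,0,0]],[[10.7,6.5,0],[0,0,0.057]],[[21.3,12.9,0],[0,0,0.112]],[[21.3,12.9,0],[0,0,0.112]],[[21.3,12.9,0],[0,0,0.112]],[[21.3,12.9,0],[0,0,0.112]],[[21.3,12.9,0],[0,0,0.112]],[[21.3,12.9,0],[0,0,0.112]],[[10.7,6.5,0],[0,0,0.056]]]' 1 && python3 -m handwheel '[[[0,0,-25],[0,0,0]],[[0,0,-45],[0,0,0]],[[0,0,-24],[0,0,0]],[[0,0,-8],[0,0,0]],[[0,0,-6],[0,0,0]],[[0,0,-3],[0,0,0]],[[0,0,-1.5],[0,0,0]],[[0,0,-0.7],[0,0,0]],[[0,0,0],[0,0,0]],[[0,0,0],[0,0,0]]]' 1
python3 -m handwheel '[[[0,0,0],[0,0,0]],[[0,0,0],[0,0,0]],[[0,0,0],[0,0,0]],[[0,0,0],[0,0,0]],[[0,0,0],[0,0,0]]]' 0
```

```text
time: 19.52
tool_pos: [624.3, 78.4, 165.1]
tcp_rot: [-3.141, -0.0, 1.572]
contact_force: [-1.2, -0.7, -1.5]
grip_width: 39.5
time: 20.78
tool_pos: [623.8, 77.7, 52.9]
tcp_rot: [3.141, 0.0, 1.569]
contact_force: [-0.3, 2.0, -0.4]
grip_width: 39.5
time: 21.4
tool_pos: [623.7, 77.7, 52.7]
tcp_rot: [3.141, 0.0, 1.569]
contact_force: [-0.4, -0.7, -0.4]
grip_width: 84.8
```

```bash
python3 -m handwheel '[[[0,0,25],[0,0,0]],[[0,0,55],[0,0,0]],[[0,0,50],[0,0,0]],[[-9.7,-15.4,0],[0,0,0]],[[-19.3,-30.7,0],[0,0,0]],[[-19.3,-30.7,0],[0,0,0]],[[-19.3,-30.7,0],[0,0,0]],[[-19.3,-30.7,0],[0,0,0]],[[-19.3,-30.7,0],[0,0,0]],[[-19.3,-30.7,0],[0,0,0]],[[-19.3,-30.7,0],[0,0,0]],[[-9.7,-15.4,0],[0,0,0]]]' 0 && python3 -m handwheel '[[[0,0,-20],[0,0,0]],[[0,0,0],[0,0,0]]]' 0
python3 - <<'E'
from h import *
c=snap('wrist','w4.png'); o=get_obs();print(o['tool_pos'],o['tcp_rot'])
print(pix(c,(469.2,-168.2,16)))
for r in spot_in('dish','wrist'): print(r['score'],w(c,r['xyz']))
im=c['img'];hs=cv2.cvtColor(im,cv2.COLOR_RGB2HSV);m=((abs(hs[...,0].astype(int)-172)<10)&(hs[...,1]>120)&(hs[...,2]>120)).astype(np.uint8)
n,l,st,ce=cv2.connectedComponentsWithStats(m);print([(s[4],e,ray(c,*e,16)) for s,e in zip(st,ce) if 200<s[4]<50000])
E
```

```text
time: 22.9
tool_pos: [467.7, -169.1, 181.9]
tcp_rot: [-3.14, -0.001, 1.567]
contact_force: [0.4, -0.5, -0.2]
grip_width: 91.8
time: 23.15
tool_pos: [468.2, -167.5, 161.3]
tcp_rot: [-3.139, -0.002, 1.568]
contact_force: [-0.2, 0.1, -0.1]
grip_width: 91.8
[ 468.84613453 -167.60422208  162.08603695] [-3.14006979e+00 -1.08191945e-03  1.56889771e+00]
(np.float64(257.8906445087334), np.float64(189.41148226073014))
0.93 [ 467.92968033 -165.88198664   14.91797755]
[(np.int32(1765), array([257.0674221, 187.4470255]), array([ 468.41898238, -166.26031087,   16.        ]))]
```

View pics/w4.png

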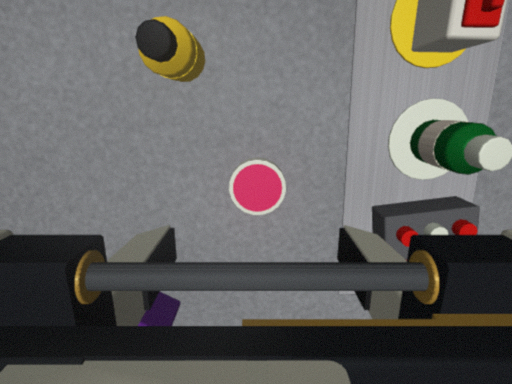

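The dish shows at (257,187), directly under the jaws; it measures (468.4,-166.3).

```bash
python3 -m handwheel '[[[0,1,-35],[0,0,0]],[[0,0,-40],[0,0,0]],[[0,0,-35],[0,0,0]],[[0,0,-17],[0,0,0]],[[0,0,-7],[0,0,0]],[[0,0,-3.5],[0,0,0]],[[0,0,0],[0,0,0]],[[0,0,0],[0,0,0]]]' 0 && python3 -m handwheel '[[[0,0,0],[0,0,0]],[[0,0,0],[0,0,0]],[[0,0,0],[0,0,0]],[[0,0,0],[0,0,0]],[[0,0,0],[0,0,0]]]' 1
```

```text
time: 24.25
tool_pos: [469.6, -167.2, 25.8]
tcp_rot: [3.14, 0.001, 1.569]
contact_force: [-0.2, 0.3, -0.7]
grip_width: 91.9
time: 24.88
tool_pos: [469.2, -167.0, 25.1]
tcp_rot: [3.142, -0.0, 1.569]
contact_force: [0.5, 0.8, -1.0]
grip_width: 53.2
```

```bash
python3 -m handwheel '[[[0,0,15],[0,0,0]],[[0,0,40],[0,0,0]],[[0,0,50],[0,0,0]],[[0,0,45],[0,0,0]],[[7.5,17.3,0],[0,0,0]],[[15.1,34.5,0],[0,0,0]],[[15.1,34.5,0],[0,0,0]],[[15.1,34.5,0],[0,0,0]],[[15.1,34.5,0],[0,0,0]],[[15.1,34.5,0],[0,0,0]],[[15.1,34.5,0],[0,0,0]],[[15.1,34.5,0],[0,0,0]]]' 1 && python3 -m handwheel '[[[15.1,34.5,0],[0,0,0]],[[15.1,34.5,0],[0,0,0]],[[7.5,17.7,0],[0,0,0]],[[0,0,-25],[0,0,0]],[[0,0,-40],[0,0,0]],[[0,0,-25],[0,0,0]],[[0,0,-10],[0,0,0]],[[0,0,0],[0,0,0]],[[0,0,0],[0,0,0]]]' 1
python3 - <<'E'
from h import *
c=snap('scene','s4.png');im=c['img'][100:280,190:400]
cv2.imwrite('pics/s4.png',cv2.cvtColor(cv2.resize(im,None,fx=3,fy=3),cv2.COLOR_RGB2BGR))
E
```

```text
time: 26.38
tool_pos: [582.7, 93.0, 176.2]
tcp_rot: [3.141, 0.0, 1.569]
contact_force: [-0.5, -0.5, -0.1]
grip_width: 53.7
time: 27.5
tool_pos: [620.9, 178.6, 76.7]
tcp_rot: [3.139, -0.0, 1.569]
contact_force: [0.9, -0.0, -0.3]
grip_width: 53.3
```

View pics/s4.png

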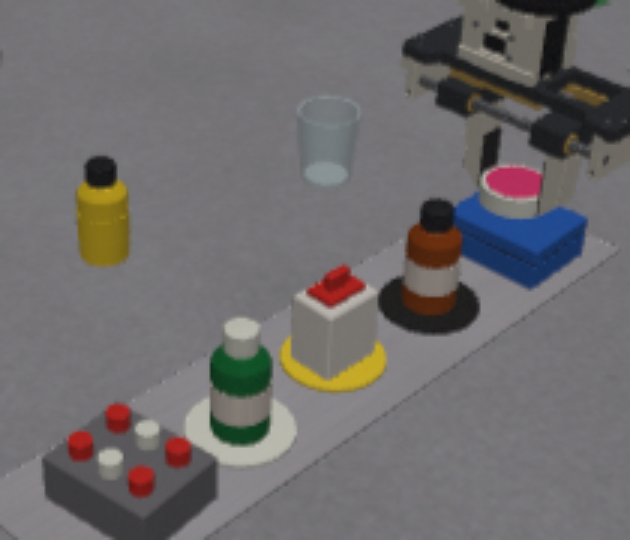

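The dish is held flat over the box at (515,190), and the other three stand on their coasters. I'll lower it, release and retreat.

```bash
python3 -m handwheel '[[[0,0,-6],[0,0,0]],[[0,0,-3],[0,0,0]],[[0,0,-2],[0,0,0]],[[0,0,-1],[0,0,0]],[[0,0,-0.4],[0,0,0]],[[0,0,0],[0,0,0]],[[0,0,0],[0,0,0]]]' 1 && python3 -m handwheel '[[[0,0,0],[0,0,0]],[[0,0,0],[0,0,0]],[[0,0,0],[0,0,0]],[[0,0,0],[0,0,0]],[[0,0,0],[0,0,0]]]' 0 && python3 -m handwheel '[[[0,0,20],[0,0,0]],[[0,0,50],[0,0,0]],[[0,0,50],[0,0,0]],[[-20,40,30],[0,0,0]],[[-40,50,0],[0,0,0]],[[-40,50,0],[0,0,0]],[[-40,50,0],[0,0,0]],[[-40,40,0],[0,0,0]],[[0,0,0],[0,0,0]],[[0,0,0],[0,0,0]],[[0,0,0],[0,0,0]]]' 0
python3 - <<'E'
from h import *
np.set_printoptions(precision=1,suppress=True)
c=snap('top','t9.png'); im=c['img']; hsv=cv2.cvtColor(im,cv2.COLOR_RGB2HSV)
H,S,V=[hsv[...,i].astype(int) for i in range(3)]
M={'dish':((abs(H-172)<10)&(S>120)&(V>120),(620,178.5,54)),'potlid':(((H<8)|(H>172))&(S>150)&(V>110),(620.3,-22.5,68)),
'ambercap':(V<50,(623.9,77.8,90)),'greencap':((S<70)&(V>190),(630.5,-124,90))}
for k,(m,P) in M.items():
    u=np.array(pix(c,P)); n,l,st,ce=cv2.connectedComponentsWithStats(m.astype(np.uint8))
    i=min((i for i in range(1,n) if st[i,4]>12),key=lambda i:np.hypot(*(ce[i]-u)))
    print(k,st[i],ray(c,*ce[i],P[2])-P)
for r in spot_in('beaker','top'): print(r['score'],w(c,r['xyz']))
s=snap('scene')['img'][100:280,190:400]
t=im[90:260,60:350]
cv2.imwrite('pics/fin.png',cv2.cvtColor(np.hstack([cv2.resize(t,(460,270)),cv2.resize(s,(315,270))]),cv2.COLOR_RGB2BGR))
o=get_obs();print(o['time'],o['tool_pos'],o['contact_force'])
E
```

```text
time: 28.42
tool_pos: [620.0, 178.5, 63.1]
tcp_rot: [-3.142, 0.0, 1.569]
contact_force: [-3.2, -1.2, 5.6]
grip_width: 53.1
time: 29.05
tool_pos: [620.1, 178.5, 62.7]
tcp_rot: [3.142, 0.0, 1.569]
contact_force: [0.1, 0.6, -0.4]
grip_width: 91.3
time: 30.42
tool_pos: [444.1, 403.8, 212.7]
tcp_rot: [3.141, 0.0, 1.567]
contact_force: [0.2, 0.2, -1.0]
grip_width: 91.7
dish [137 120  21  22 352] [ 0.6 -1.   0. ]
potlid [234 121  17  11 180] [ 0.2 -1.   0. ]
ambercap [187 118  11  12 102] [-2.  -1.3  0. ]
greencap [287 111  10  11  88] [ 1.  -0.3  0. ]
0.6 [445.6 167.4  29.9]
0.28 [619.9 181.1  52.4]
30.575 [443.9 403.9 212.6] [-0.1  0.5  0. ]
```

View pics/fin.png

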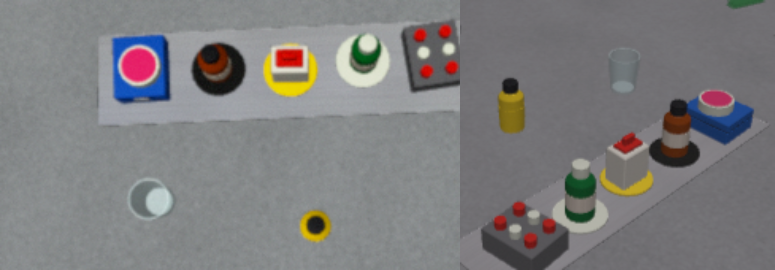

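All four are upright in place and within about 3 mm of their targets, and the beaker hasn't moved. I'm handing the job in.

```bash
python3 -c "
from plant import bot; print(bot.close_job())"
```

```text
the job is handed in; nothing more can be done
None
```

I set out the whole line and handed the job in at about 31 s of the 104 s allowed; no verdict was reported.

- **Placed:** from the slide box outward, the amber bottle is on the black coaster, the white pot on the yellow one and the green bottle on the white one. The round dish lies flat on the middle of the slide box.
- **Last checks:** in the final top picture all four were within about 3 mm of their target centres. The final pictures show them upright and released, with the arm clear.
- **Beaker and look-alikes:** the beaker was found within about 4 mm of its first measurement, which is within the network's error. I did not grip the yellow bottle or the yellow and purple pots. The final crop shows only the bottle, so I did not check the two pots again.

No check failed or disagreed. The highest contact force I saw reported was about 6.5 N, as the dish was set down.

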